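# Check the empty cell by touch, then file the red-capped sample jar

### The job

One of the six cells of the blue sample tray is empty. First feel the yellow disc on its floor with the tips of the empty, closed fingers to be sure that nothing is left in it, then stand the red-capped jar upright on that disc, about central and not dropped. Leave the green-capped jar where it stands.

Things in the scene. Friction and masses are not known exactly. Their poses are not given: they have to be found in the camera images.
- red_mid (a point): Centre (half-way up) of the jar to be filed: a squat upright amber glass jar with a white label and a red screw cap, 40 mm across and 46 mm tall, 50 to 100 g, standing on the bench, which is at z = 0. The cap is the top 14 mm and as wide as the jar, so this point is 23 mm above the jar's underside. z is the jar's axis.
- pad: Fixed yellow disc, 36 mm across and 6 mm thick, in the middle of the floor of the one empty tray cell. Origin at the centre of its underside, so its top is 6 mm above that. z is up, x and y are parallel to the tray's.
- tray: Fixed open blue plastic tray, 152 mm along its x, 226 mm along its y, 20 mm high, with a 4 mm floor and 4 mm walls; 2 cells along x by 3 along y, each 70 mm square inside, at a pitch of 74 mm. Origin at the centre of its underside, on the bench. Five cells hold loose white-capped jars of the same size as the red-capped one, standing in mid-cell with their tops 50 mm above the bench, so there are about 34 mm between neighbouring jars.
- green_mid (a point): Centre (half-way up) of a bystander: a jar just like the red-capped one, but with a green cap, standing on the bench. A bare steel microscope objective, 34 mm across and 50 mm tall, stands there too (not listed). The three stand at least 95 mm apart, centre to centre.
There are look-alikes about, which are no part of the job. There is more than one size of the pad; the job needs the smaller. What is shaped like the part that bears red_mid but purple is not meant.

How it is judged:
By the outcome, as a careful person would: the job done as asked, in the order asked, and still so for the second after the job is handed in, with the robot touching nothing.
It also fails if it takes over 48 s, if anything falls off the work surface, if the arm or the gripper's body presses on something with over 40 N, if the wrist force passes 120 N, or if a joint passes its speed limit or range.

### The arm

A 6-joint arm with a two-finger parallel gripper is mounted at the origin on the work surface. World frame = base frame: x ahead of the robot, y to its left, z up, the work surface at z = 0. Lengths are in m, angles in rad, forces in N, time in s.
With the tool pointing down it reaches from about 0.225 to 0.875 m from the base axis. Payload 3.4 kg.
Tool frame: the origin (TCP) lies on the centre line of the jaws, within the pads' length; the fingertips stand arm.tips_ahead ahead of it and the grasp point (between the pads) lies 8 mm behind it (arm.tips_ahead is the distance from the TCP to the fingertips, in m); z points along the fingers, y is the line along which they close (so a half turn about z gives the same grasp; the last joint's range is limited). The gripper opens to 85 mm and grips with 20 to 120 N. Pads are 22 mm wide; open, the fingers measure 114 mm over their backs; the gripper's body (76 mm by 85 mm) begins 54 mm behind the grasp point. The pads swing forward as they close: fully open they stand 13 mm farther back than shut.
Start: joints at [1.008, 0.276, 1.505, -0, 1.361, -0.121], TCP at [0.246, 0.52, 0.242] pointing down, gripper open.
Joint ranges: [-2.89, 2.89], [-0.75, 2.08], [0.22, 2.7], [-1.18, 4.32], [0.11, 2.71], [-2.7, 2.7]. Speed limits (rad/s): [2.57, 2.57, 3.14, 3.14, 3.14, 3.14].

### API

Orientations are given as a unit quaternion [w, x, y, z].
In Python, from bench import arm gives the robot as it stands. The module is installed in compiled form; this text tells all that it offers.
- The arm moves only by the tool servo_tool, never from a script. Its argument "plan" is a list of rows, each an object with "delta_pos": the shift along the world's x, y, z in m, a list of three; "turn": the turn, a rotation vector about the world's x, y, z in degrees, a list of three; "hand": the opening, from 0 (shut) to 1 (fully open). A call has 1 to 8 rows; each row shifts and turns the commanded pose from where the row before left it; what a row does not reach is not made up. A row lasts 1/12 s, in which the tool goes at most 41.7 mm and 7.16 degrees, less where a joint would pass 70% of its speed; a pose out of reach is approached as far as the arm can. A call is refused whole if a number of a shift passes 0.0417 or a number of a turn 7.16, either way. A call with a gripper value outside its range is refused whole. The fingers move at their own pace and stop on an object; "grip_force" is the grip in N (left out, the last holds). Time passes only in rows, so rows that do not move let the fingers close. It gives the time, the measured TCP pose, the force, the opening and the grip force at its end, in the units of the state.
- arm.get_state(): the state, without advancing time (a new reading comes with each control period).
- arm.read_camera(name): name is "scene" or "top"; returns the picture (384x512x3 uint8, red, green, blue); there is no depth.
- arm.camera_info(name): a dict with "mtx" (3x3 intrinsics, pixels), "rvec" (rotation vector, rad) and "tvec" (3), from world to camera coordinates, as OpenCV has them. Camera axes: x right, y down, z forward; pixel columns grow to the right and rows downward; lengths in m; the calibration is good to about 2 mm. A picture is of the moment at which its call begins. camera_info takes no time and is no camera call.
- arm.finish_job(): hands the job in; it is judged then, once.
Trained networks look in the newest picture that a camera, given by its name, has taken for a name from the list of things; names that differ only in an ending like _2 or _b are one class to them, and where a whole thing is asked for, a point or a joint stands for the part that bears it (a point fixed in the world has none). Each returns a list of dicts, best first, with "p" (0 to 1); they miss things now and then, are a little off and sometimes report something else, mostly with a low value. They report only what shows in the picture. A call takes as long as a camera call. They do not tell look-alikes from the thing itself.
- arm.recognise(camera, query): "bbox" ([left, top, width, height] in pixels, round what is visible of it).
- arm.masks_of(camera, query): "region" (384x512 bool, what is visible of it) and "bbox" ([left, top, width, height] in pixels, round what is visible of it).
The state is a dict: "time": time; "qpos": joint angles; "dq": joint speeds; "effort": joint torques, N m; "tcp_pos": TCP position; "orientation": TCP orientation; "force": force on the tool from outside, world axes, zero at the start; "torque": the same for the moment, N m; "opening": finger opening in m; "gripper_force": force on a finger pad.
Only numpy, scipy, OpenCV 4.12 (cv2) and the standard library are available. Lean on these libraries where they do the work, as an engineer would, in place of code of your own. Each camera call takes 0.05 s, during which the arm holds its last target. There are 200 camera calls.

## Working session

There is one attempt and no reset: what is moved stays moved. The work goes in short steps, Python scripts to look and compute and a tool call to move; the robot and the scene stay as the last step left them, time stands still between calls to the robot, and variables do not carry over. Pictures are saved under pics/ and viewed, at most 10 in all, crops included, and the job is handed in when it is done.

Besides the shell and the picture viewer there is one more tool, called as name([rows], argument=value, ...), one row to a line, values as JSON. servo_tool: Moves the arm, as the interface text tells. Its arguments: {"type":"object","properties":{"plan":{"type":"array","items":{"type":"object","properties":{"delta_pos":{"type":"array","items":{"type":"number"}},"turn":{"type":"array","items":{"type":"number"}},"hand":{"type":"number"}}}},"grip_force":{"type":"number"}},"required":["plan"]}

```bash
mkdir -p pics
cat > h.py <<'E'
import numpy as np, cv2
from bench import arm
def snap(c,n):
    im=arm.read_camera(c); cv2.imwrite(f'pics/{n}.png',im[:,:,::-1]); return im
def ray(c,uv,z):
    i=arm.camera_info(c); K=np.array(i['mtx'],float); R=cv2.Rodrigues(np.array(i['rvec'],float))[0]; t=np.array(i['tvec'],float).ravel()
    C=-R.T@t; d=R.T@np.linalg.inv(K)@np.array([uv[0],uv[1],1.]); return C+d*(z-C[2])/d[2]
def proj(c,P):
    i=arm.camera_info(c); return cv2.projectPoints(np.array(P,float).reshape(-1,3),np.array(i['rvec'],float),np.array(i['tvec'],float),np.array(i['mtx'],float),None)[0].reshape(-1,2)
E
python3 - <<'E'
from h import *
a=snap('top','top0'); b=snap('scene','scene0')
print(arm.tips_ahead, arm.get_state())
for c in('top','scene'):
  i=arm.camera_info(c); R=cv2.Rodrigues(np.array(i['rvec'],float))[0]; print(c,-R.T@np.array(i['tvec'],float).ravel())
  for q in('red_mid','pad','tray','green_mid'):
    for r in arm.recognise(c,q):
      x,y,w,h=r['bbox']; print(c,q,round(r['p'],2),r['bbox'],ray(c,(x+w/2,y+h/2),0.02).round(3))
E
```

```text
0.011 {'time': 0.1, 'qpos': array([ 1.00801558e+00,  2.76541817e-01,  1.50598713e+00, -6.25659043e-06,
        1.36074590e+00, -1.21006711e-01]), 'dq': array([-0.00142909, -0.00139244, -0.00335598, -0.00021164,  0.00012322,
       -0.00086106]), 'effort': array([ 2.88052877e-03, -4.17698479e+01, -2.46405530e+01, -1.79201024e-04,
        5.76845807e-03, -1.88071681e-05]), 'tcp_pos': array([0.24560192, 0.51940185, 0.24152822]), 'orientation': array([-2.79113112e-04,  2.19094459e-01,  9.75703290e-01, -7.93438106e-04]), 'force': array([ 1.05634422,  0.17859973, -0.43985396]), 'torque': array([-0.07239416,  0.03848213, -0.06784526]), 'gripper_force': 0.0, 'opening': 0.08538948345519748}
top [ 0.44809728 -0.01338754  0.72819715]
top red_mid 0.82 [335.4, 154.9, 30.1, 27.8] [ 0.601 -0.23   0.02 ]
top red_mid 0.8 [297.8, 143.4, 20.2, 21.9] [ 0.632 -0.146  0.02 ]
top pad 0.83 [236.9, 186.7, 22.2, 21.8] [ 0.546 -0.025  0.02 ]
top pad 0.79 [188.6, 222.8, 14.9, 16.6] [0.483 0.076 0.02 ]
top tray 0.86 [94.9, 168.0, 125.6, 88.6] [0.52  0.149 0.02 ]
scene [0.95950814 0.55138582 0.48595113]
scene red_mid 0.91 [187.5, 189.3, 22.4, 28.6] [ 0.624 -0.141  0.02 ]
scene red_mid 0.89 [182.8, 171.2, 14.5, 23.0] [ 0.596 -0.234  0.02 ]
scene red_mid 0.24 [202.3, 157.0, 18.5, 23.1] [ 0.52  -0.266  0.02 ]
scene pad 0.72 [305.1, 231.9, 20.2, 12.5] [0.512 0.097 0.02 ]
scene pad 0.68 [248.8, 217.9, 26.5, 17.8] [0.568 0.008 0.02 ]
scene tray 0.75 [263.8, 214.2, 155.6, 106.4] [0.532 0.185 0.02 ]
scene green_mid 0.61 [201.3, 155.0, 20.4, 26.7] [ 0.519 -0.267  0.02 ]
```

View pics/top0.png

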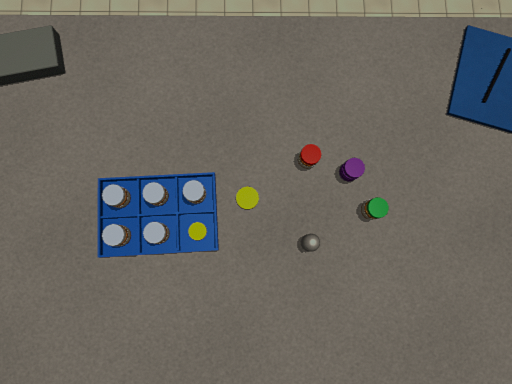

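View pics/scene0.png

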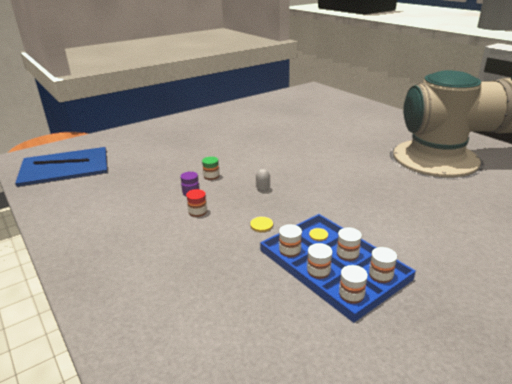

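The top view shows these candidates:
- **Jars:** red cap at (311,154), purple look-alike at (355,168) and green at (377,208). I choose red.
- **Discs:** a small one in the tray's empty cell at (197,231) and a larger loose one on the bench at (247,198). I choose the one in the cell.

The scene view agrees. Red is at (197,203), the cell disc at (318,234) and the loose disc at (262,224).

```bash
cat >> h.py <<'E'
from scipy.optimize import least_squares
def blob(im,h0,h1,near,s=110,v=60):
    H=cv2.cvtColor(im,cv2.COLOR_RGB2HSV).astype(int); hh=(H[...,0]+90)%180
    m=((hh>=(h0))&(hh<=h1)&(H[...,1]>s)&(H[...,2]>v)).astype(np.uint8)
    n,l,st,ce=cv2.connectedComponentsWithStats(m)
    k=min((k for k in range(1,n) if st[k,4]>25),key=lambda k:np.hypot(*(ce[k]-near)))
    return ce[k],st[k,4]
def hullc(c,x,y,z0,z1,r):
    a=np.linspace(0,2*np.pi,60); P=[(x+r*np.cos(t),y+r*np.sin(t),z) for z in (z0,z1) for t in a]
    h=cv2.convexHull((proj(c,P)*64).astype(np.float32)); M=cv2.moments(h); return np.array([M['m10'],M['m01']])/M['m00']/64
def fit(obs,z0,z1,r,g):
    return least_squares(lambda p:np.concatenate([hullc(c,*p,z0,z1,r)-o for c,o in obs]),g,diff_step=1e-3)
E
python3 - <<'E'
from h import *
a=cv2.imread('pics/top0.png')[:,:,::-1].copy(); b=cv2.imread('pics/scene0.png')[:,:,::-1].copy()
# hue shifted by 90: red 90, yellow 120, green 150, 
for n,h0,h1,nt,ns,z0,z1,r in (('red',82,98,(311,154),(197,197),.032,.046,.02),('pad',112,126,(197,231),(318,234),.01,.01,.018),('bigpad',112,126,(247,198),(262,224),.006,.006,.02),('green',140,165,(377,208),(210,161),.032,.046,.02)):
  o1=blob(a,h0,h1,nt); o2=blob(b,h0,h1,ns); 
  print(n,o1,o2)
  for ob in ([('top',o1[0])],[('scene',o2[0])],[('top',o1[0]),('scene',o2[0])]):
    f=fit(ob,z0,z1,r,(.55,0)); print(f.x.round(4),f.fun.round(1))
c1=cv2.resize(a[120:270,90:400],None,fx=2.5,fy=2.5,interpolation=cv2.INTER_CUBIC);cv2.imwrite('pics/crop.png',c1[:,:,::-1])
E
```

```text
red (array([310.54142012, 153.63017751]), np.int32(338)) (array([195.44444444, 196.20238095]), np.int32(252))
[ 0.6279 -0.1476] [ 0. -0.]
[ 0.6289 -0.1436] [0. 0.]
[ 0.6278 -0.1467] [-0.4  0.  -0.3 -0.8]
pad (array([197.13438735, 230.78656126]), np.int32(253)) (array([318.34782609, 234.01242236]), np.int32(161))
[0.4836 0.0751] [-0. -0.]
[0.4881 0.0807] [-0.  0.]
[0.4846 0.0767] [-0.8 -0.5 -0.1 -1.6]
bigpad (array([246.95283019, 197.43396226]), np.int32(424)) (array([261.23293173, 223.38955823]), np.int32(249))
[ 0.5483 -0.0229] [0. 0.]
[ 0.5506 -0.0191] [ 0. -0.]
[ 0.5488 -0.022 ] [-0.5 -0.2 -0.1 -0.9]
green (array([377.79878049, 207.23170732]), np.int32(328)) (array([209.65217391, 160.31521739]), np.int32(92))
[ 0.521 -0.273] [-0.  0.]
[ 0.5188 -0.2744] [-0.  0.]
[ 0.5205 -0.273 ] [-0.   0.3 -0.3  0.4]
```

View pics/crop.png

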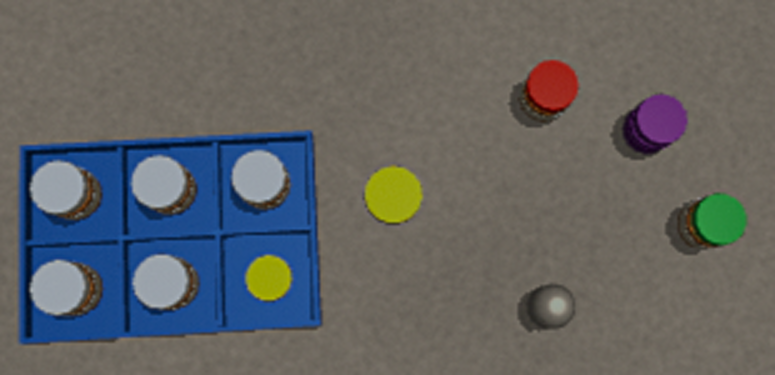

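The crop confirms both choices: the red cap at crop (551,86), and the smaller yellow disc inside the empty cell at (268,277). Next I move above the cell, closing the fingers on the way.

servo_tool([
  {"delta_pos":[0.015,-0.028,0],"turn":[0,0,-6.5],"hand":0},
  {"delta_pos":[0.015,-0.028,0],"turn":[0,0,-6.5],"hand":0},
  {"delta_pos":[0.015,-0.028,0],"turn":[0,0,-6.5],"hand":0},
  {"delta_pos":[0.015,-0.028,0],"turn":[0,0,-6.5],"hand":0},
  {"delta_pos":[0.015,-0.028,0],"turn":[0,0,-6.5],"hand":0},
  {"delta_pos":[0.015,-0.028,0],"turn":[0,0,-6.5],"hand":0},
  {"delta_pos":[0.015,-0.028,0],"turn":[0,0,-6.5],"hand":0},
  {"delta_pos":[0.015,-0.028,0],"turn":[0,0,-6.5],"hand":0},
], grip_force=30)

```text
time: 1.17
tcp_pos: [0.3663, 0.2944, 0.2426]
orientation: [0.0, 0.627, 0.779, 0.0]
force: [0.5, 0.1, 0.4]
opening: -0.0003
gripper_force: 0.0
```

servo_tool([
  {"delta_pos":[0.015,-0.028,0],"turn":[0,0,-6.5],"hand":0},
  {"delta_pos":[0.015,-0.028,0],"turn":[0,0,-6.5],"hand":0},
  {"delta_pos":[0.015,-0.028,0],"turn":[0,0,-6.5],"hand":0},
  {"delta_pos":[0.015,-0.028,0],"turn":[0,0,-6.5],"hand":0},
  {"delta_pos":[0.015,-0.028,0],"turn":[0,0,-6.5],"hand":0},
  {"delta_pos":[0.015,-0.028,0],"turn":[0,0,-6.5],"hand":0},
  {"delta_pos":[0.015,-0.028,0],"turn":[0,0,-6.5],"hand":0},
  {"delta_pos":[0,0,0],"turn":[0,0,-6],"hand":0},
])

```text
time: 1.83
tcp_pos: [0.4739, 0.0951, 0.2425]
orientation: [0.002, 0.904, 0.427, 0.001]
force: [-0.5, -0.4, -0.4]
opening: 0.0
gripper_force: 0.0
```

servo_tool([
  {"delta_pos":[0.012,-0.022,-0.03],"turn":[0,0,-5],"hand":0},
  {"delta_pos":[0,0,-0.03],"hand":0},
  {"delta_pos":[0,0,-0.03],"hand":0},
  {"delta_pos":[0,0,0],"hand":0},
  {"delta_pos":[0,0,0],"hand":0},
  {"delta_pos":[0,0,0],"hand":0},
])

```text
invalid input at $.plan[1]: expected keys delta_pos, turn, hand
```

Run:
```python
from h import *
s=arm.get_state(); print(s['tcp_pos'],s['orientation'],s['force'],s['opening'],s['time'])
```

```text
[0.47394619 0.09514831 0.24246865] [2.18282074e-03 9.04023235e-01 4.27477335e-01 5.94964237e-04] [-0.47618752 -0.37306959 -0.44905885] 4.875607673344162e-05 1.8333
```

servo_tool([
  {"delta_pos":[0.01,-0.02,-0.03],"turn":[0,0,-5],"hand":0},
  {"delta_pos":[0,0,-0.03],"turn":[0,0,0],"hand":0},
  {"delta_pos":[0,0,-0.03],"turn":[0,0,0],"hand":0},
  {"delta_pos":[0,0,0],"turn":[0,0,0],"hand":0},
  {"delta_pos":[0,0,0],"turn":[0,0,0],"hand":0},
  {"delta_pos":[0,0,0],"turn":[0,0,0],"hand":0},
])

```text
time: 2.33
tcp_pos: [0.482, 0.08, 0.1537]
orientation: [0.0, 0.92, 0.392, 0.001]
force: [0.6, 0.5, -0.5]
opening: -0.0003
gripper_force: 0.0
```

Run:
```python
from h import *
s=arm.get_state(); print(s['tcp_pos'],s['orientation'],s['force'],s['opening'],s['time'])
snap('top','t1');a=snap('scene','s1')
print(proj('top',np.append(s['tcp_pos'][:2],s['tcp_pos'][2]-.011)))
u=proj('scene',np.append(s['tcp_pos'][:2],s['tcp_pos'][2]-.011))[0]; print(u)
c=cv2.resize(a[120:270,230:390],None,fx=3.5,fy=3.5,interpolation=cv2.INTER_CUBIC);cv2.imwrite('pics/s1c.png',c[:,:,::-1]); print((u-(230,120))*3.5)
```

```text
[0.4819924  0.07997325 0.15371372] [4.63296066e-04 9.19817692e-01 3.92344225e-01 1.09881886e-03] [ 0.60752002  0.49347249 -0.51775503] -0.00030274226237431503 2.3333
[[183.67159814 227.8820001 ]]
[324.86269813 171.11277985]
[332.01944347 178.89472949]
```

View pics/s1c.png

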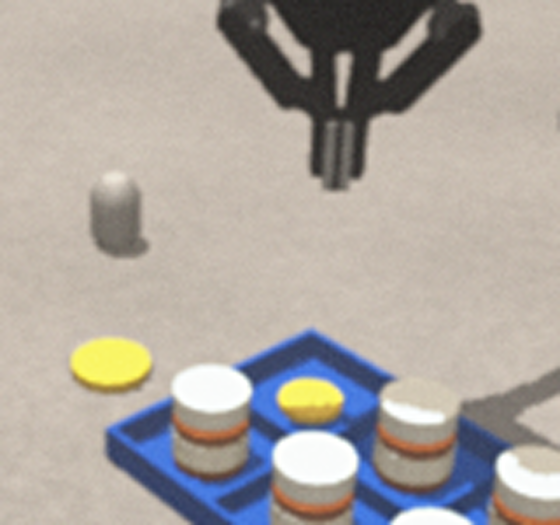

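The fingertips hang above the cell at crop (337,183), within 2 mm of the prediction. The cell shows only the disc, at (310,400). I go down to feel it.

servo_tool([
  {"delta_pos":[0.002,-0.0035,-0.03],"turn":[0,0,0],"hand":0},
  {"delta_pos":[0,0,-0.03],"turn":[0,0,0],"hand":0},
  {"delta_pos":[0,0,-0.03],"turn":[0,0,0],"hand":0},
  {"delta_pos":[0,0,-0.02],"turn":[0,0,0],"hand":0},
  {"delta_pos":[0,0,-0.01],"turn":[0,0,0],"hand":0},
  {"delta_pos":[0,0,-0.005],"turn":[0,0,0],"hand":0},
  {"delta_pos":[0,0,0],"turn":[0,0,0],"hand":0},
  {"delta_pos":[0,0,0],"turn":[0,0,0],"hand":0},
])

```text
time: 3.1
tcp_pos: [0.4842, 0.0765, 0.0285]
orientation: [0.001, 0.92, 0.392, 0.001]
force: [-0.0, 1.5, -0.2]
opening: 0.0003
gripper_force: 0.0
```

servo_tool([
  {"delta_pos":[0,0,-0.002],"turn":[0,0,0],"hand":0},
  {"delta_pos":[0,0,-0.002],"turn":[0,0,0],"hand":0},
  {"delta_pos":[0,0,-0.001],"turn":[0,0,0],"hand":0},
  {"delta_pos":[0,0,0],"turn":[0,0,0],"hand":0},
])

```text
time: 3.43
tcp_pos: [0.483, 0.0763, 0.0226]
orientation: [0.0, 0.92, 0.392, 0.0]
force: [-0.6, -0.1, -0.6]
opening: 0.0
gripper_force: 0.0
```

servo_tool([
  {"delta_pos":[0,0,-0.001],"turn":[0,0,0],"hand":0},
  {"delta_pos":[0,0,0],"turn":[0,0,0],"hand":0},
])

```text
time: 3.6
tcp_pos: [0.4829, 0.0763, 0.0213]
orientation: [0.0, 0.92, 0.392, 0.0]
force: [-0.1, 0.1, 0.3]
opening: -0.0001
gripper_force: 0.0
```

servo_tool([
  {"delta_pos":[0,0,-0.001],"turn":[0,0,0],"hand":0},
  {"delta_pos":[0,0,0],"turn":[0,0,0],"hand":0},
])

```text
time: 3.77
tcp_pos: [0.483, 0.0763, 0.021]
orientation: [0.0, 0.92, 0.392, 0.0]
force: [-1.0, -0.5, 7.2]
opening: -0.0002
gripper_force: 3.5
```

The tips met the disc at tip z = 0.010 with 7 N, which is the bare disc height, so the cell is empty. I lift and go to the red jar.

servo_tool([
  {"delta_pos":[0,0,0.03],"turn":[0,0,0],"hand":0},
  {"delta_pos":[0,0,0.035],"turn":[0,0,0],"hand":0},
  {"delta_pos":[0,0,0.035],"turn":[0,0,0],"hand":0},
  {"delta_pos":[0.015,-0.022,0.02],"turn":[0,0,0],"hand":0.9},
  {"delta_pos":[0.02,-0.03,0.01],"turn":[0,0,0],"hand":0.9},
  {"delta_pos":[0.02,-0.03,0],"turn":[0,0,0],"hand":0.9},
  {"delta_pos":[0.02,-0.03,0],"turn":[0,0,0],"hand":0.9},
  {"delta_pos":[0.02,-0.03,0],"turn":[0,0,0],"hand":0.9},
])

```text
time: 4.43
tcp_pos: [0.5786, -0.0671, 0.1509]
orientation: [0.0, 0.92, 0.392, 0.0]
force: [0.1, 0.1, -0.8]
opening: 0.0602
gripper_force: 0.0
```

servo_tool([
  {"delta_pos":[0.02,-0.03,0],"turn":[0,0,0],"hand":0.9},
  {"delta_pos":[0.02,-0.03,0],"turn":[0,0,0],"hand":0.9},
  {"delta_pos":[0.01,-0.021,0],"turn":[0,0,0],"hand":0.9},
  {"delta_pos":[0,0,0],"turn":[0,0,0],"hand":0.9},
  {"delta_pos":[0,0,0],"turn":[0,0,0],"hand":0.9},
])

```text
time: 4.85
tcp_pos: [0.6279, -0.1478, 0.1495]
orientation: [-0.001, 0.92, 0.391, -0.0]
force: [-0.2, 0.7, 0.1]
opening: 0.0766
gripper_force: 0.0
```

Run:
```python
from h import *
s=arm.get_state(); print(s['tcp_pos'],s['orientation'],s['force'],s['opening'],s['time'])
a=snap('scene','s2')
u=proj('scene',np.append(s['tcp_pos'][:2],s['tcp_pos'][2]-.002))[0]; u2=proj('scene',[.628,-.1465,.046])[0]
c=cv2.resize(a[80:240,130:290],None,fx=3.5,fy=3.5,interpolation=cv2.INTER_CUBIC);cv2.imwrite('pics/s2c.png',c[:,:,::-1]); print((u-(130,80))*3.5,(u2-(130,80))*3.5)
print(blob(a,82,98,(196,196)))
```

```text
[ 0.62787337 -0.14777566  0.14951487] [-5.18848858e-04  9.20288915e-01  3.91238925e-01 -3.83959166e-04] [-0.18066394  0.6798729   0.09482878] 0.07660729772128153 4.85
[209.18220779 236.21500082] [226.98863524 393.80321813]
(array([195.54581673, 196.21115538]), np.int32(251))
```

View pics/s2c.png

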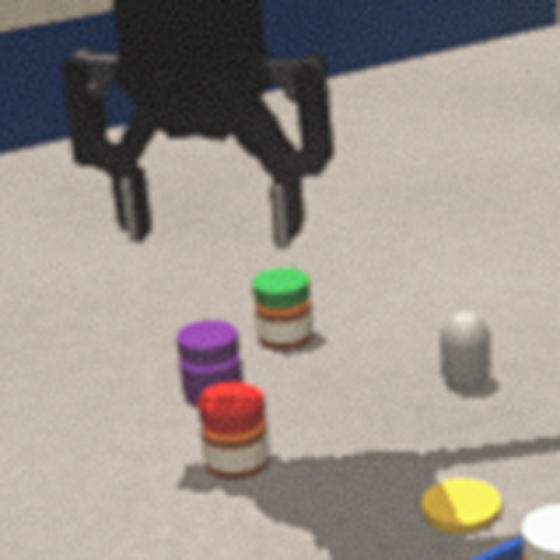

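The open jaws are centred at crop (209,238), over the red jar at (232,430), and the fit agrees. Purple and green are clear of both fingers, so I descend.

servo_tool([
  {"delta_pos":[0,0.001,-0.03],"turn":[0,0,0],"hand":0.9},
  {"delta_pos":[0,0,-0.03],"turn":[0,0,0],"hand":0.9},
  {"delta_pos":[0,0,-0.03],"turn":[0,0,0],"hand":0.9},
  {"delta_pos":[0,0,-0.02],"turn":[0,0,0],"hand":0.9},
  {"delta_pos":[0,0,-0.01],"turn":[0,0,0],"hand":0.9},
  {"delta_pos":[0,0,-0.0015],"turn":[0,0,0],"hand":0.9},
  {"delta_pos":[0,0,0],"turn":[0,0,0],"hand":0.9},
])

```text
time: 5.48
tcp_pos: [0.6277, -0.1448, 0.029]
orientation: [-0.0, 0.92, 0.393, -0.0]
force: [0.2, -0.0, 0.8]
opening: 0.077
gripper_force: 0.0
```

servo_tool([
  {"delta_pos":[0,0,0],"turn":[0,0,0],"hand":0.4},
  {"delta_pos":[0,0,0],"turn":[0,0,0],"hand":0.4},
  {"delta_pos":[0,0,0],"turn":[0,0,0],"hand":0.3},
  {"delta_pos":[0,0,0],"turn":[0,0,0],"hand":0.3},
  {"delta_pos":[0,0,0],"turn":[0,0,0],"hand":0.3},
  {"delta_pos":[0,0,0],"turn":[0,0,0],"hand":0.3},
  {"delta_pos":[0,0,0],"turn":[0,0,0],"hand":0.3},
], grip_force=30)

```text
time: 6.07
tcp_pos: [0.6289, -0.1459, 0.0306]
orientation: [0.001, 0.92, 0.392, 0.001]
force: [-0.3, 0.6, 5.8]
opening: 0.039
gripper_force: 30.4
```

servo_tool([
  {"delta_pos":[0,0,0.01],"turn":[0,0,0],"hand":0.3},
  {"delta_pos":[0,0,0.02],"turn":[0,0,0],"hand":0.3},
  {"delta_pos":[0,0,0.03],"turn":[0,0,0],"hand":0.3},
  {"delta_pos":[0,0,0.03],"turn":[0,0,0],"hand":0.3},
  {"delta_pos":[0,0,0.02],"turn":[0,0,0],"hand":0.3},
  {"delta_pos":[-0.01,0.015,0.01],"turn":[0,0,0],"hand":0.3},
  {"delta_pos":[-0.015,0.023,0],"turn":[0,0,0],"hand":0.3},
  {"delta_pos":[-0.015,0.023,0],"turn":[0,0,0],"hand":0.3},
])

```text
time: 6.73
tcp_pos: [0.5881, -0.0848, 0.1504]
orientation: [0.001, 0.92, 0.392, 0.001]
force: [0.6, 0.3, -1.8]
opening: 0.0391
gripper_force: 30.5
```

servo_tool([
  {"delta_pos":[-0.02,0.03,0],"turn":[0,0,0],"hand":0.3},
  {"delta_pos":[-0.02,0.03,0],"turn":[0,0,0],"hand":0.3},
  {"delta_pos":[-0.02,0.03,0],"turn":[0,0,0],"hand":0.3},
  {"delta_pos":[-0.02,0.03,0],"turn":[0,0,0],"hand":0.3},
  {"delta_pos":[-0.015,0.025,0],"turn":[0,0,0],"hand":0.3},
  {"delta_pos":[-0.008,0.015,0],"turn":[0,0,0],"hand":0.3},
  {"delta_pos":[0,0,0],"turn":[0,0,0],"hand":0.3},
  {"delta_pos":[0,0,0],"turn":[0,0,0],"hand":0.3},
])

```text
time: 7.4
tcp_pos: [0.4846, 0.0758, 0.1495]
orientation: [0.0, 0.919, 0.393, 0.0]
force: [0.4, -0.1, -0.4]
opening: 0.0389
gripper_force: 30.5
```

Run:
```python
from h import *
s=arm.get_state(); print(s['tcp_pos'],s['orientation'],s['force'],s['opening'],s['time'])
a=snap('scene','s3'); T=s['tcp_pos']
ax=proj('scene',[[T[0],T[1],T[2]-.0306],[T[0],T[1],T[2]-.0306+.046]]); print(ax)
c=cv2.resize(a[120:270,230:390],None,fx=3.5,fy=3.5,interpolation=cv2.INTER_CUBIC);cv2.imwrite('pics/s3c.png',c[:,:,::-1]); print((ax-(230,120))*3.5)
print(blob(a,82,98,ax[1]),hullc('scene',T[0],T[1],T[2]+.0014,T[2]+.0154,.02))
```

```text
[0.48463946 0.07578258 0.1494977 ] [4.91277696e-04 9.19464530e-01 3.93172391e-01 4.56329698e-04] [ 0.44561099 -0.09769002 -0.36608947] 0.038890880420116125 7.4
[[321.30029653 182.49815605]
 [322.89336324 159.29512719]]
[[319.55103786 218.74354618]
 [325.12677135 137.53294517]]
(array([323.22822823, 164.05105105]), np.int32(333)) [322.68731875 163.05286405]
```

View pics/s3c.png

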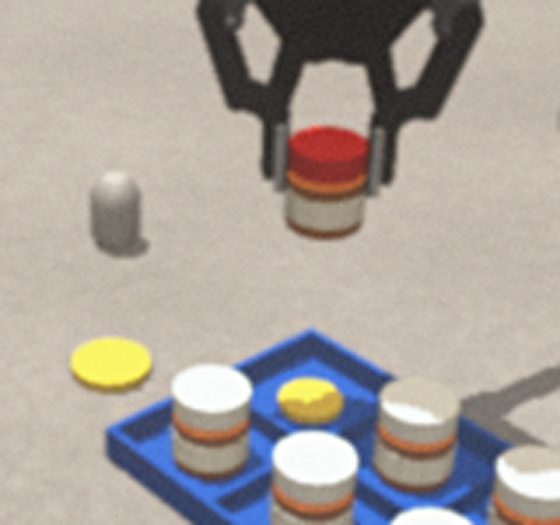

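The jar hangs upright in the grip at crop (327,180), over the disc at (310,400). I lower it slowly.

servo_tool([
  {"delta_pos":[0,0,-0.025],"turn":[0,0,0],"hand":0.3},
  {"delta_pos":[0,0,-0.03],"turn":[0,0,0],"hand":0.3},
  {"delta_pos":[0,0,-0.025],"turn":[0,0,0],"hand":0.3},
  {"delta_pos":[0,0,-0.015],"turn":[0,0,0],"hand":0.3},
  {"delta_pos":[0,0,-0.008],"turn":[0,0,0],"hand":0.3},
  {"delta_pos":[0,0,-0.002],"turn":[0,0,0],"hand":0.3},
  {"delta_pos":[0,0,0],"turn":[0,0,0],"hand":0.3},
  {"delta_pos":[0,0,0],"turn":[0,0,0],"hand":0.3},
])

```text
time: 8.12
tcp_pos: [0.4862, 0.0749, 0.0446]
orientation: [0.0, 0.92, 0.392, 0.001]
force: [0.6, 0.4, -0.1]
opening: 0.0394
gripper_force: 30.5
```

servo_tool([
  {"delta_pos":[0,0,-0.001],"turn":[0,0,0],"hand":0.3},
  {"delta_pos":[0,0,0],"turn":[0,0,0],"hand":0.3},
])

```text
time: 8.28
tcp_pos: [0.4857, 0.0753, 0.0437]
orientation: [0.0, 0.92, 0.392, 0.001]
force: [0.2, -0.7, -1.5]
opening: 0.0392
gripper_force: 30.5
```

servo_tool([
  {"delta_pos":[0,0,-0.001],"turn":[0,0,0],"hand":0.3},
  {"delta_pos":[0,0,0],"turn":[0,0,0],"hand":0.3},
])

```text
time: 8.45
tcp_pos: [0.4851, 0.0754, 0.0422]
orientation: [0.0, 0.92, 0.392, 0.0]
force: [0.3, 0.5, -1.1]
opening: 0.0391
gripper_force: 30.5
```

servo_tool([
  {"delta_pos":[0,0,-0.001],"turn":[0,0,0],"hand":0.3},
  {"delta_pos":[0,0,0],"turn":[0,0,0],"hand":0.3},
])

```text
time: 8.62
tcp_pos: [0.4848, 0.0754, 0.0409]
orientation: [0.0, 0.92, 0.392, 0.0]
force: [-0.3, 0.0, -1.3]
opening: 0.0387
gripper_force: 30.5
```

servo_tool([
  {"delta_pos":[0,0,-0.0005],"turn":[0,0,0],"hand":0.3},
  {"delta_pos":[0,0,0],"turn":[0,0,0],"hand":0.3},
])

```text
time: 8.78
tcp_pos: [0.4849, 0.0754, 0.0406]
orientation: [0.0, 0.92, 0.392, 0.0]
force: [-0.2, 0.2, 3.2]
opening: 0.039
gripper_force: 30.8
```

Contact at the expected height, with about 4 N of load. I release gently and rise.

servo_tool([
  {"delta_pos":[0,0,0],"turn":[0,0,0],"hand":0.48},
  {"delta_pos":[0,0,0],"turn":[0,0,0],"hand":0.52},
  {"delta_pos":[0,0,0],"turn":[0,0,0],"hand":0.58},
  {"delta_pos":[0,0,0],"turn":[0,0,0],"hand":0.63},
  {"delta_pos":[0,0,0],"turn":[0,0,0],"hand":0.66},
  {"delta_pos":[0,0,0],"turn":[0,0,0],"hand":0.66},
  {"delta_pos":[0,0,0],"turn":[0,0,0],"hand":0.66},
], grip_force=20)

```text
time: 9.37
tcp_pos: [0.4849, 0.0753, 0.0403]
orientation: [0.0, 0.92, 0.392, 0.0]
force: [-0.1, -0.9, 0.3]
opening: 0.0567
gripper_force: 0.0
```

servo_tool([
  {"delta_pos":[0,0,0.005],"turn":[0,0,0],"hand":0.66},
  {"delta_pos":[0,0,0.01],"turn":[0,0,0],"hand":0.66},
  {"delta_pos":[0,0,0.02],"turn":[0,0,0],"hand":0.66},
  {"delta_pos":[0,0,0.03],"turn":[0,0,0],"hand":0.66},
  {"delta_pos":[0,0,0.03],"turn":[0,0,0],"hand":0.66},
  {"delta_pos":[0,0,0.03],"turn":[0,0,0],"hand":0.66},
  {"delta_pos":[0,0,0.02],"turn":[0,0,0],"hand":0.66},
  {"delta_pos":[0,0,0],"turn":[0,0,0],"hand":0.66},
])

```text
time: 10.03
tcp_pos: [0.4879, 0.0754, 0.1903]
orientation: [0.002, 0.92, 0.392, 0.005]
force: [0.3, 0.3, 0.2]
opening: 0.0565
gripper_force: 0.0
```

servo_tool([
  {"delta_pos":[-0.02,0.03,0.01],"turn":[0,0,0],"hand":0.66},
  {"delta_pos":[-0.02,0.03,0.01],"turn":[0,0,0],"hand":0.66},
  {"delta_pos":[-0.02,0.03,0.01],"turn":[0,0,0],"hand":0.66},
  {"delta_pos":[-0.02,0.03,0.01],"turn":[0,0,0],"hand":0.66},
  {"delta_pos":[-0.02,0.03,0.01],"turn":[0,0,0],"hand":0.66},
  {"delta_pos":[-0.02,0.03,0],"turn":[0,0,0],"hand":0.66},
  {"delta_pos":[-0.02,0.03,0],"turn":[0,0,0],"hand":0.66},
  {"delta_pos":[0,0,0],"turn":[0,0,0],"hand":0.66},
])

```text
time: 10.7
tcp_pos: [0.3407, 0.2894, 0.2351]
orientation: [-0.002, 0.919, 0.395, -0.001]
force: [0.3, -0.6, -0.3]
opening: 0.0566
gripper_force: 0.0
```

Run:
```python
from h import *
a=snap('top','t4');b=snap('scene','s4')
o1=blob(a,82,98,(197,231));o2=blob(b,82,98,(320,220)); print(o1,o2)
for ob in ([('top',o1[0])],[('scene',o2[0])]): print(fit(ob,.042,.056,.02,(.48,.07)).x)
c=np.hstack([cv2.resize(a[140:290,80:230],(380,380),interpolation=cv2.INTER_CUBIC),cv2.resize(b[150:330,170:350+80][:, :180*260//180],(410,380),interpolation=cv2.INTER_CUBIC)])
cv2.imwrite('pics/f4.png',c[:,:,::-1])
```

```text
(array([195.03183024, 230.29708223]), np.int32(377)) (array([319.45602606, 215.90553746]), np.int32(307))
[0.48260456 0.07383945]
[0.48564733 0.07785246]
```

View pics/f4.png

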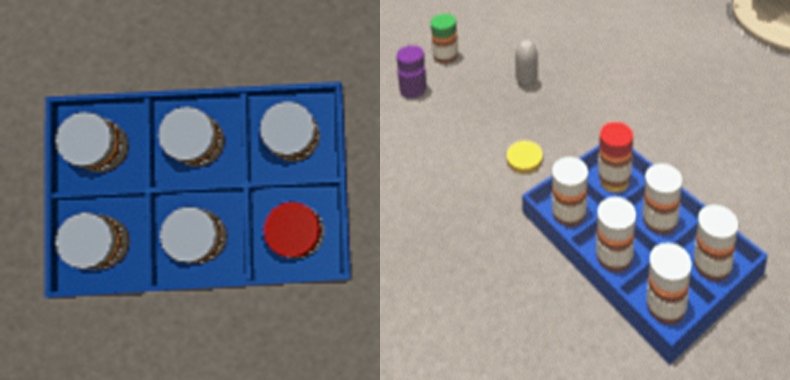

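The red jar stands upright on the disc, at (292,230) in the left half, within 2 mm of centre. The other jars stand as before and the arm is clear.

```bash
python3 -c "
from bench import arm; print(arm.finish_job())"
```

```text
the job is handed in; nothing more can be done
None
```

Job handed in at about 11 s: I felt the yellow disc with closed fingers (7 N at its bare height, so the cell was empty), then stood the red-capped jar upright on it, within about 2 mm of centre by the top camera, and left the green-capped jar untouched.

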